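Clamp the scanner's sample tray with its flange nut

TASK

Clamp the sample tray of the scanner with the big flange nut lying on the bench: set it flange down on the upright stud, turn it backwards (anticlockwise seen from above) until its thread drops in, without forcing it, then turn it clockwise until its flange lies fully down, flat on the aluminium clamp bar, and let go. Leave the rock sample, the white reference tile, the mouse and the screwdriver where they are.

Things in the scene. Friction and masses are not known exactly. Their poses are not given: they have to be found in the camera images.
- nut: Loose bare aluminium hexagon nut with flange, 0.15-0.3 kg, lying flange down on the bench (z = 0). Origin: centre of the flange's underside, z up its axis. Flange 84 mm across, 6 mm thick. Hexagon 60 mm across flats (69 over corners), from 6 to 44 mm above the origin; the flats face the nut's own 0, 60, 120, 180, 240, 300 degrees (0 = its x axis). Open 48 mm bore; inside it lugs, see nut_lugs.
- nut_lugs (a point): Point on the nut's axis 11 mm above its origin, level with its thread: three inward round lugs of 6 mm diameter at the nut's own 30, 150 and 270 degrees, with a 35 mm opening between them.
- stud_foot (a point): Point on the axis of the fixed upright steel stud, level with the top of the flat aluminium clamp bar (190 x 100 mm, 55 mm above the bench) on which the flange must finally lie; z up. The stud stands on the low white scanner stage with a dark tray; it rises 52 mm above this point: 32 mm core, nose tapering to 16 mm. Coarse right-hand three-start thread, 45 mm across.
- stud: The fixed steel stud itself, with its thread; origin at stud_foot, z up. Its reported axes tell nothing of how the thread is turned.
- thread_top (a point): On the stud's axis 27 mm above stud_foot, level with the thread's flat top. The stud's own turn about its axis is random and not reported. Set on at a chance angle the nut's lugs mostly rest here, nut origin 19 mm above stud_foot (24 mm if the lugs are on the stop walls, 6 mm wide, 5 mm higher). Clockwise it then runs against these walls; anticlockwise it meets an entry within about 100 degrees.
- thread_entry (a point): On the stud's axis 18 mm above stud_foot, where the lugs' centres lie once dropped into the three entries (120 degrees apart). Lightly pressed or left free the nut drops 12 mm there, its origin then 7 mm above stud_foot. It has about 20 degrees of play in the entry; walls block going on anticlockwise. Clockwise it first has up to 22 degrees of level play, then descends: see thread_end.
- thread_end (a point): On the stud's axis 11 mm above stud_foot, where the lugs' centres lie when the nut is home. From the entry the thread leads down clockwise, 7 mm in 52 degrees, with about 1 mm of play up and down. The flange lies on the bar some 52 to 74 degrees clockwise of where the nut dropped in; about 6 degrees on the thread draws tight (turning grows stiff: stop), and a wall blocks it at 64 to 87 degrees.
- sample: Bystander: loose grey rock sample, about 80 x 60 x 34 mm, on the dark tray, some 140 mm from the stud. Origin at the underside.
- tile: Bystander: loose white reference tile in a black holder, 110 x 60 x 18 mm, on the bench. Origin at the centre of the underside.
- mouse: Bystander: loose black computer mouse, 110 x 60 x 28 mm, on the bench. Origin at the centre of the underside.
- driver: Bystander: loose screwdriver, 190 mm long, lying on the bench. Origin near its middle, at the underside.
There are look-alikes about, which are no part of the job. Leave any turquoise or yellow look-alike of the nut alone.

How it is judged:
By the outcome, as a careful person would: the job done as asked, in the order asked, and still so for the second after the job is handed in, with the robot touching nothing.
It also fails if it takes over 51 s, if anything falls off the work surface, if the arm or the gripper's body presses on something with over 40 N, if the wrist force passes 120 N, or if a joint passes its speed limit or range.

ROBOT

A 6-joint arm with a two-finger parallel gripper is mounted at the origin on the work surface. World frame = base frame: x ahead of the robot, y to its left, z up, the work surface at z = 0. Lengths are in mm, angles in rad, forces in N, time in s.
With the tool pointing down it reaches from about 400 to 925 mm from the base axis. Payload 12.5 kg.
Tool frame: the origin (TCP) lies at the very end of the fingers, on their centre line; the grasp point (between the pads) lies 19 mm behind it (env.grip_point_offset is the distance from the TCP to the grasp point, in mm); z points along the fingers, y is the direction in which the jaws open and shut (so a half turn about z gives the same grasp; the last joint's range is limited). The gripper opens to 95 mm and grips with 3 to 60 N. Pads are 20 mm wide; open, the fingers measure 119 mm over their backs; the gripper's body (75 mm by 180 mm) begins 59 mm behind the grasp point.
Start: joints at [-1.277, 0.491, 1.559, -0, 1.092, -0.106], TCP at [243.295, -575.721, 214.661] pointing down, gripper open.
Joint ranges: [-3.1, 3.1], [-0.84, 2.19], [0.05, 2.79], [-1.13, 4.28], [0.06, 2.93], [-2.69, 2.69]. Speed limits (rad/s): [2.22, 2.22, 2.79, 3.14, 3.14, 3.14].

INTERFACE

Orientations are given as [roll, pitch, yaw] about the fixed x, y, z axes, in that order (R = Rz(yaw) Ry(pitch) Rx(roll)).
In Python, from cell import env gives the robot as it stands.
- The arm moves only by the tool drive_tool, never from a script. Its argument "commands" is a list of rows, each an object of numbers: "dx", "dy", "dz": the shift along the world's x, y, z in mm; "yaw": the turn about the world's z in degrees. In form: [{"dx": .., "dy": .., "dz": .., "yaw": ..}, ...]. A call has 1 to 5 rows; each row shifts and turns the commanded pose from where the row before left it; what a row does not reach is not made up. A row lasts 1/12 s, in which the tool goes at most 41.7 mm and 7.16 degrees, less where a joint would pass 70% of its speed; a pose out of reach is approached as far as the arm can. A call with a gripper value outside its range is refused whole. "grip" is the opening, from 0 (shut) to 1 (fully open), set as the call begins (left out, the last holds). The fingers move at their own pace and stop on an object; the grip force is fixed at half the most. Time passes only in rows, so rows that do not move let the fingers close. It gives the time, the measured TCP pose, the force and the opening at its end, in the units of the state.
- env.state(): the state, without advancing time (a new reading comes with each control period).
- env.read_camera(name): name is "side" or "top" or "wrist"; returns the picture (400x640x3 uint8, red, green, blue); there is no depth.
- env.calibration(name): a dict with "intrinsics" (3x3 intrinsics, pixels), "dist_coeffs" ([k1, k2, p1, p2, k3] as OpenCV has them; the pictures are not rectified), "rvec" (rotation vector, rad) and "tvec" (3), from world to camera coordinates, as OpenCV has them. Camera axes: x right, y down, z forward; pixel columns grow to the right and rows downward; lengths in mm; the calibration is good to about 2 mm. A picture is of the moment at which its call begins: read the wrist's pose just before it. calibration takes no time and is no camera call; for the wrist camera it gives the pose at the moment of the call.
- env.job_done(): hands the job in, once; it reports no verdict.
Trained networks look in the newest picture that a camera, given by its name, has taken for a name from the list of things; names that differ only in an ending like _2 or _b are one class to them, and where a whole thing is asked for, a point or a joint stands for the part that bears it (a point fixed in the world has none). Each returns a list of dicts, best first, with "conf" (0 to 1); they miss things now and then, are a little off and sometimes report something else, mostly with a low value. They report only what shows in the picture. A call takes as long as a camera call. They do not tell look-alikes from the thing itself.
- env.trace(query, camera): "pixels" (400x640 bool, what is visible of it) and "pixel" ([column, row] in pixels, amid what is visible of it).
- env.place_of(query, camera): "pixel" ([column, row] in pixels: a listed point, or the origin of a listed thing).
The state is a dict: "t": time; "joints": joint angles; "qvel": joint speeds; "tau": joint torques, N m; "eef_pos": TCP position; "tcp_rot": TCP orientation; "ft_force": force on the tool from outside, world axes, zero at the start; "moment": the same for the moment, N m; "opening": opening from 0.0 (shut) to 1.0 (fully open).
Only numpy, scipy, OpenCV 4.12 (cv2) and the standard library are available. Lean on these libraries where they do the work, as an engineer would, in place of code of your own. Each camera call takes 0.05 s, during which the arm holds its last target.

## Working session

There is one attempt and no reset: what is moved stays moved. The work goes in short steps, Python scripts to look and compute and a tool call to move; the robot and the scene stay as the last step left them, time stands still between calls to the robot, and variables do not carry over. Pictures are saved under pics/ and viewed, and the job is handed in when it is done.

Besides the shell and the picture viewer there is one more tool, called after ">>>" as name(argument=value, ...), one argument or row to a line, values as JSON. drive_tool: Moves the arm, as the interface text tells. Its arguments: {"type":"object","properties":{"commands":{"type":"array"},"grip":{"type":"number"}},"required":["commands"]}

```bash
ls; mkdir -p pics; cat > h.py <<'E'
from cell import env
import numpy as np, cv2
def cal(n):
    c=env.calibration(n); return [np.array(c[k],float) for k in("intrinsics","dist_coeffs","rvec","tvec")]
def ray(n,px,c=None):
    K,D,r,t=c or cal(n); R=cv2.Rodrigues(r)[0]
    u=cv2.undistortPoints(np.array([[px]],float),K,D)[0,0]
    return -R.T@t.ravel(), R.T@np.array([u[0],u[1],1])
def atz(n,px,z,c=None):
    o,d=ray(n,px,c); return o+d*(z-o[2])/d[2]
def proj(n,P,c=None):
    K,D,r,t=c or cal(n); return cv2.projectPoints(np.array(P,float).reshape(-1,3),r,t,K,D)[0][:,0]
def tri(rays):
    A=np.zeros((3,3));b=np.zeros(3)
    for o,d in rays:
        d=d/np.linalg.norm(d);M=np.eye(3)-np.outer(d,d);A+=M;b+=M@o
    return np.linalg.solve(A,b)
def save(n,im): cv2.imwrite("pics/"+n,cv2.cvtColor(im,cv2.COLOR_RGB2BGR))
E
python3 - <<'E'
from h import *
print(env.state())
for n in("side","top","wrist"):
    im=env.read_camera(n);save(n+"0.png",im)
    for q in("nut","stud_foot","thread_top","nut_lugs"):
        print(n,q,[(r["conf"],r["pixel"]) for r in env.place_of(q,n)])
print(env.state()["t"])
E
```

```text
pics
{'t': 0.0, 'joints': array([-1.27660481e+00,  4.91581179e-01,  1.55942171e+00, -2.85724013e-05,
        1.09171511e+00, -1.05590847e-01]), 'qvel': array([-1.93761770e-04, -8.65848458e-04,  9.95881546e-05,  7.37654988e-04,
       -5.98342811e-04, -2.06143923e-03]), 'tau': array([-7.83814467e-04, -6.12650299e+01, -2.58183038e+01,  6.92000147e-02,
        4.82342381e-02, -9.63497246e-05]), 'eef_pos': array([ 243.21255368, -575.4818375 ,  214.05787379]), 'tcp_rot': array([-3.14047091e+00, -9.34057564e-05,  3.99795495e-01]), 'ft_force': array([ 0.36701514, -0.53881413, -0.33708218]), 'moment': array([-0.02001985, -0.01940295,  0.00703257]), 'opening': 0.9988922223749874}
side nut [(0.74, [401.8, 247.6]), (0.66, [351.1, 297.5]), (0.59, [353.2, 256.6])]
side stud_foot [(0.88, [300.5, 164.2])]
side thread_top [(0.69, [302.9, 152.3])]
side nut_lugs [(0.9, [353.9, 295.9]), (0.78, [401.5, 243.6]), (0.77, [356.0, 250.6])]
top nut [(0.96, [224.0, 228.9]), (0.74, [287.8, 278.4]), (0.58, [275.8, 227.4])]
top stud_foot [(0.7, [402.2, 165.6])]
top thread_top [(0.84, [400.4, 167.3])]
top nut_lugs [(0.93, [285.6, 277.7]), (0.8, [224.0, 225.6]), (0.69, [279.9, 230.9])]
wrist nut []
wrist stud_foot []
wrist thread_top []
wrist nut_lugs []
0.75
```

View pics/side0.png

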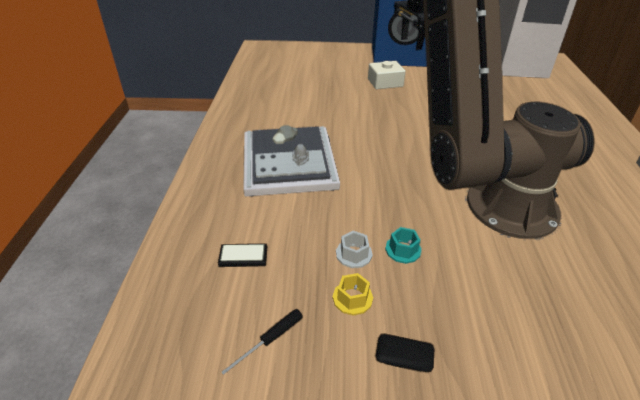

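View pics/top0.png

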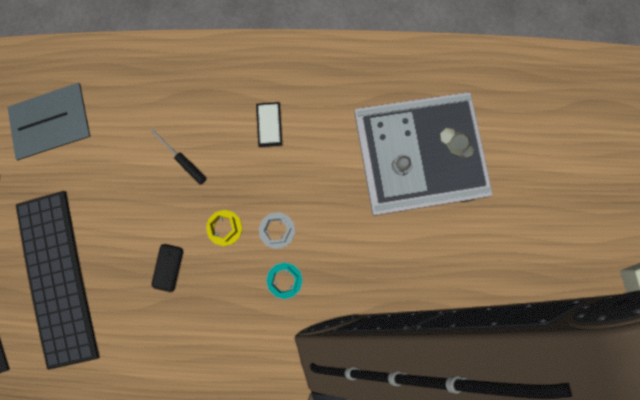

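```bash
python3 - <<'E'
from h import *
for n,ps in(("side",[(401.8,247.6),(351.1,297.5),(353.2,256.6)]),("top",[(224,228.9),(287.8,278.4),(275.8,227.4)])):
    for p in ps: print(n,p,atz(n,p,0).round(1))
    print(n, "cam",ray(n,ps[0])[0].round())
print("foot",tri([ray("side",(300.5,164.2)),ray("top",(402.2,165.6))]), "top",tri([ray("side",(302.9,152.3)),ray("top",(400.4,167.3))]))
im=cv2.imread("pics/top0.png"); a=cv2.resize(im[190:320,190:340],None,fx=4,fy=4,interpolation=3);cv2.imwrite("pics/topc.png",a)
im=cv2.imread("pics/side0.png"); a=cv2.resize(im[210:330,310:450],None,fx=5,fy=5,interpolation=3);cv2.imwrite("pics/sidec.png",a)
E
```

```text
side (401.8, 247.6) [316.8 168.5  -0. ]
side (351.1, 297.5) [439.2 320.8   0. ]
side (353.2, 256.6) [433.9 203.8   0. ]
side cam [485. 870. 750.]
top (224, 228.9) [433.7 323.2   0. ]
top (287.8, 278.4) [319.6 167.4   0. ]
top (275.8, 227.4) [439.7 198.8   0. ]
top cam [ 364.   97. 1146.]
foot [584.48521675 -96.53740953  41.63487938] top [573.3543834  -84.12494764  90.41363723]
```

View crop.

Nut candidates in the top picture: yellow (224,229), turquoise (285,280) and bare aluminium (277,230). In the side picture they are at (353,293), (404,245) and (355,249). I choose the bare aluminium one.

View pics/topc.png

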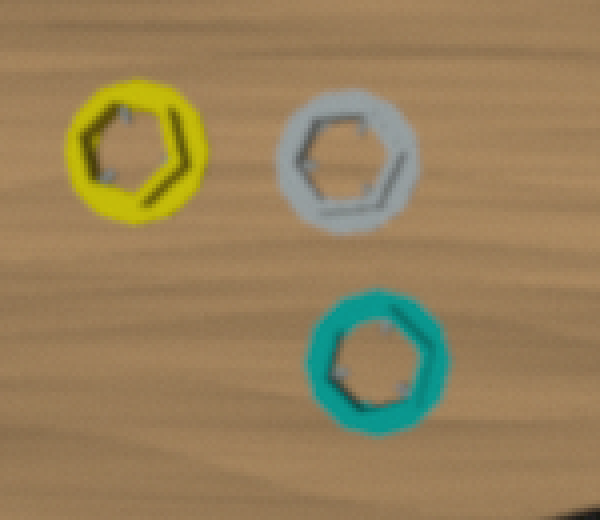

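View pics/sidec.png

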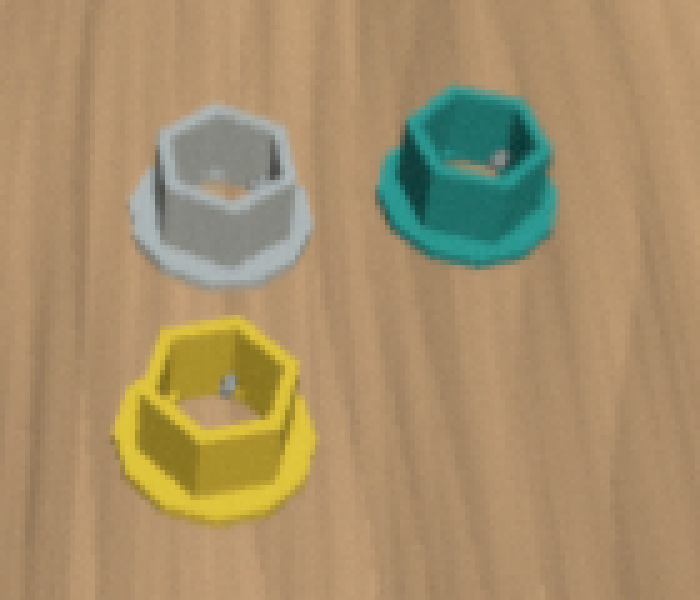

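```bash
python3 - <<'E'
from h import *
K,D,r,t=cal("wrist");R=cv2.Rodrigues(r)[0]
print(K,D);o=-R.T@t.ravel();s=env.state();print("cam",o,"fwd",R[2],"right",R[0],s["eef_pos"])
y=s["tcp_rot"][2];c,s_=np.cos(y),np.sin(y)
d=o-s["eef_pos"];print("offset in yaw frame", c*d[0]+s_*d[1], -s_*d[0]+c*d[1], d[2])
E
```

```text
[[359.58756254   0.         321.73027528]
 [  0.         359.58756254 196.38486136]
 [  0.           0.           1.        ]] [-0.08296191  0.          0.          0.          0.        ]
cam [ 306.11697075 -548.94090912  385.0854625 ] fwd [-0.22623129 -0.09444483 -0.96948418] right [ 0.39030211 -0.9206858  -0.00138685] [ 243.30135774 -575.71827741  214.65828857]
offset in yaw frame 68.2845654035398 0.2163722268607664 170.42717392812511
```

>>> drive_tool(
  commands=[
    {"dx": 30,"dy": 30,"dz": 20,"yaw": 7},
    {"dx": 29,"dy": 29,"dz": 5,"yaw": 7},
    {"dx": 29,"dy": 29,"yaw": 7},
    {"dx": 29,"dy": 29,"yaw": 7},
    {"dx": 29,"dy": 29,"yaw": 7},
  ],
)

```text
invalid input
```

>>> drive_tool(
  commands=[
    {"dx": 30,"dy": 25,"dz": 10,"yaw": 7},
    {"dx": 29,"dy": 29,"dz": 5,"yaw": 7},
    {"dx": 29,"dy": 29,"dz": 0,"yaw": 7},
    {"dx": 29,"dy": 29,"dz": 0,"yaw": 7},
    {"dx": 29,"dy": 29,"dz": 0,"yaw": 7},
  ],
)

```text
t: 1.17
eef_pos: [390.3, -433.3, 229.9]
tcp_rot: [3.141, 0.0, 1.016]
ft_force: [-0.2, -1.3, -0.2]
opening: 1.001
```

>>> drive_tool(
  commands=[
    {"dx": 17,"dy": 36,"dz": 5,"yaw": 7},
    {"dx": 17,"dy": 36,"dz": 5,"yaw": 7},
    {"dx": 17,"dy": 36,"dz": 5,"yaw": 7},
    {"dx": 17,"dy": 36,"dz": 5,"yaw": 7},
    {"dx": 17,"dy": 36,"dz": 0,"yaw": 4},
  ],
)

```text
t: 1.58
eef_pos: [475.0, -253.1, 250.7]
tcp_rot: [3.14, 0.001, 1.576]
ft_force: [0.7, 0.5, 0.8]
opening: 1.001
```

>>> drive_tool(
  commands=[
    {"dx": 17,"dy": 36,"dz": 0,"yaw": 0},
    {"dx": 17,"dy": 36,"dz": 0,"yaw": 0},
    {"dx": 17,"dy": 30,"dz": 0,"yaw": 0},
    {"dx": 10,"dy": 15,"dz": 0,"yaw": 0},
    {"dx": 0,"dy": 0,"dz": 0,"yaw": 0},
  ],
)

```text
t: 2.0
eef_pos: [536.7, -134.8, 249.7]
tcp_rot: [3.141, -0.0, 1.573]
ft_force: [-0.5, -0.1, -0.0]
opening: 0.999
```

```bash
cat > look.py <<'E'
import sys
from h import *
n=sys.argv[1]; s=env.state(); print(s["t"],s["eef_pos"].round(1),s["tcp_rot"].round(3),s["ft_force"].round(1),s["qvel"].round(3).max())
c=cal("wrist"); im=env.read_camera("wrist"); save(n+".png",im); np.save(n+".npy",np.array(c,dtype=object),allow_pickle=True)
for q in sys.argv[2:]:
    for r in env.place_of(q,"wrist"): print(q,r["conf"],r["pixel"])
E
python3 look.py w1 stud_foot thread_top
```

```text
2.0 [ 536.7 -134.8  249.7] [ 3.141 -0.     1.573] [-0.5 -0.1 -0. ] 0.021
stud_foot 0.59 [364.8, 132.0]
thread_top 0.74 [371.9, 132.5]
```

View pics/w1.png

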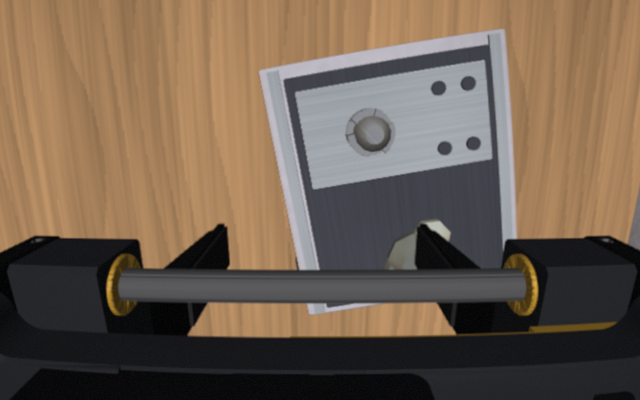

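```bash
python3 - <<'E'
from h import *
im=cv2.imread("pics/w1.png");cv2.imwrite("pics/w1c.png",cv2.resize(im[95:170,330:410],None,fx=7.5,fy=7.5,interpolation=3))
c=list(np.load("w1.npy",allow_pickle=True)); c=[np.array(x,float) for x in c]
for z in(55,82,107): print(z,atz("wrist",(371,132.5),z,c))
E
```

```text
55 [585.74401687 -91.42835433  55.        ]
82 [582.08018624 -89.56935592  82.        ]
107 [578.68775047 -87.8480611  107.        ]
```

View pics/w1c.png

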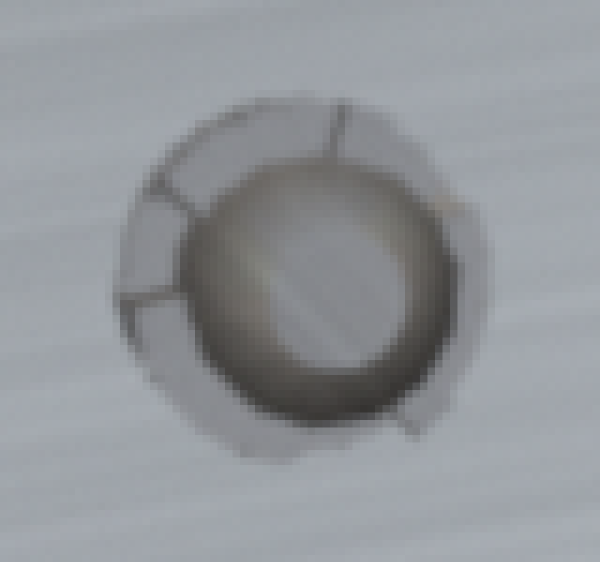

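>>> drive_tool(
  commands=[
    {"dx": 20,"dy": -35,"dz": 0,"yaw": 0},
    {"dx": 20,"dy": -35,"dz": 0,"yaw": 0},
    {"dx": 0,"dy": 0,"dz": 0,"yaw": 0},
    {"dx": 0,"dy": 0,"dz": 0,"yaw": 0},
  ],
)

```text
t: 2.48
eef_pos: [574.8, -210.5, 248.9]
tcp_rot: [-3.141, -0.0, 1.565]
ft_force: [0.3, 0.2, 0.2]
opening: 0.998
```

```bash
python3 look.py w2 stud_foot thread_top;  python3 - <<'E'
from h import *
im=cv2.imread("pics/w2.png");cv2.imwrite("pics/w2c.png",cv2.resize(im[0:150,240:440],None,fx=4,fy=4,interpolation=3))
E
```

```text
2.4833 [ 574.8 -210.5  248.9] [-3.141 -0.     1.565] [0.3 0.2 0.2] 0.043
stud_foot 0.65 [325.0, 53.8]
```

View pics/w2c.png

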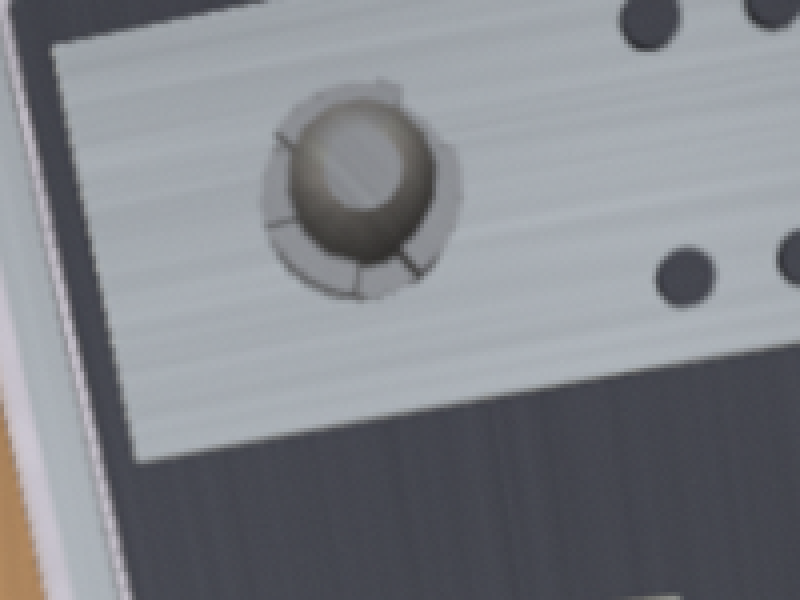

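```bash
python3 - <<'E'
from h import *
L=lambda n:[np.array(x,float) for x in np.load(n+".npy",allow_pickle=True)]
c1,c2=L("w1"),L("w2")
print("nose",tri([ray("w",(375.1,134.3),c1),ray("w",(330.75,41.25),c2)]))
print("nose@107",atz("w",(375.1,134.3),107,c1),atz("w",(330.75,41.25),107,c2))
# thread outer circle
print("thr@82",atz("w",(330+303/7.5,95+282/7.5),82,c1),atz("w",(240+362/4,190/4),82,c2))
# overlay predicted circles
for nm,c,(x0,y0,x1,y1,f) in(("w1",c1,(330,95,410,170,7.5)),("w2",c2,(300,10,370,90,7.5))):
    im=cv2.imread(f"pics/{nm}.png")[y0:y1,x0:x1];im=cv2.resize(im,None,fx=f,fy=f,interpolation=3)
    a=np.linspace(0,2*np.pi,90)
    for z,rr,col in((107,8,(0,0,255)),(82,22.5,(0,255,0)),(55,22.5,(255,0,0))):
        P=np.c_[580+rr*np.cos(a),-88.5+rr*np.sin(a),a*0+z];p=((proj("w",P,c)+.5-[x0,y0])*f).astype(int)
        cv2.polylines(im,[p],True,col,1)
    for d in range(0,360,30):
        P=[580+25*np.cos(np.radians(d)),-88.5+25*np.sin(np.radians(d)),82];p=((proj("w",P,c)[0]+.5-[x0,y0])*f).astype(int)
        cv2.putText(im,str(d),tuple(int(v) for v in p),0,.4,(0,0,255),1)
    cv2.imwrite(f"pics/{nm}o.png",im)
a=np.hstack([cv2.resize(cv2.imread("pics/w1o.png"),(400,375)),cv2.resize(cv2.imread("pics/w2o.png"),(350,375))]);cv2.imwrite("pics/ov.png",a)
E
```

```text
nose [582.16117423 -89.32744759 107.69929497]
nose@107 [582.29188902 -89.36516396 107.        ] [582.14957839 -89.22387713 107.        ]
thr@82 [581.52234841 -89.66577429  82.        ] [582.49314677 -90.32419434  82.        ]
```

View pics/ov.png

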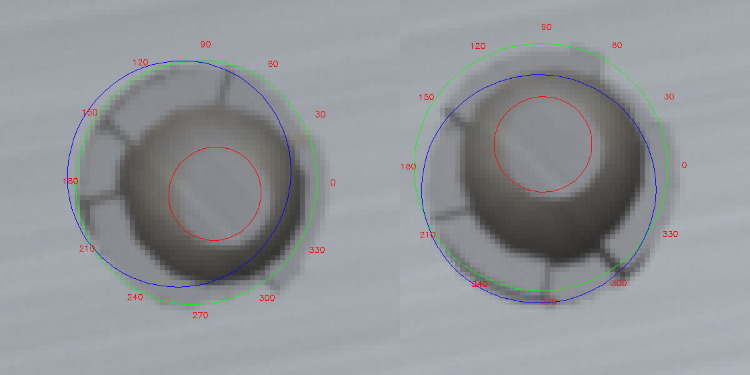

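>>> drive_tool(
  commands=[
    {"dx": -15,"dy": 38,"dz": 0,"yaw": 0},
    {"dx": -15,"dy": 38,"dz": 0,"yaw": 0},
    {"dx": -15,"dy": 38,"dz": 0,"yaw": 0},
    {"dx": -15,"dy": 38,"dz": 0,"yaw": 0},
    {"dx": -15,"dy": 38,"dz": 0,"yaw": 0},
  ],
)

```text
t: 3.05
eef_pos: [498.5, -15.8, 250.0]
tcp_rot: [3.141, 0.0, 1.569]
ft_force: [0.2, 0.3, 0.6]
opening: 0.998
```

>>> drive_tool(
  commands=[
    {"dx": -15,"dy": 38,"dz": -10,"yaw": 0},
    {"dx": -15,"dy": 38,"dz": -10,"yaw": 0},
    {"dx": -15,"dy": 38,"dz": -10,"yaw": 0},
    {"dx": -15,"dy": 30,"dz": -10,"yaw": 0},
    {"dx": 0,"dy": 0,"dz": 0,"yaw": 0},
  ],
)

```text
t: 3.47
eef_pos: [436.7, 129.0, 209.0]
tcp_rot: [-3.139, -0.0, 1.573]
ft_force: [1.2, -0.4, 0.9]
opening: 1.004
```

```bash
python3 look.py w3 nut nut_lugs
```

```text
3.4667 [436.7 129.  209. ] [-3.139 -0.     1.573] [ 1.2 -0.4  0.9] 0.042
nut 0.6 [207.3, 125.0]
nut_lugs 0.79 [201.2, 129.6]
```

View pics/w3.png

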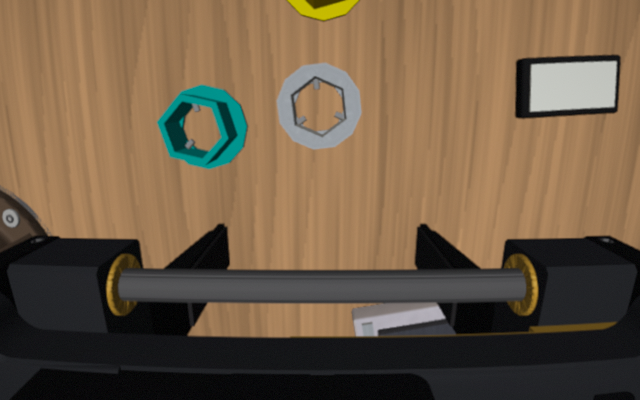

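The aluminium nut shows at (319,105). The networks gave the turquoise one at (204,127), so I use the picture. Next is a second, closer view.

>>> drive_tool(
  commands=[
    {"dx": 10,"dy": 25,"dz": -25,"yaw": 0},
    {"dx": 10,"dy": 0,"dz": -25,"yaw": 0},
    {"dx": 0,"dy": 0,"dz": 0,"yaw": 0},
    {"dx": 0,"dy": 0,"dz": 0,"yaw": 0},
  ],
)

```text
t: 3.95
eef_pos: [460.7, 149.2, 159.7]
tcp_rot: [-3.14, 0.001, 1.568]
ft_force: [0.5, -1.0, 0.5]
opening: 0.999
```

```bash
python3 look.py w4 nut;  python3 - <<'E'
from h import *
L=lambda n:[np.array(x,float) for x in np.load(n+".npy",allow_pickle=True)]
a=[]
for nm,b in(("w3",(270,55,370,155)),("w4",(240,40,380,180))):
    im=cv2.imread(f"pics/{nm}.png");x0,y0,x1,y1=b
    hsv=cv2.cvtColor(im,cv2.COLOR_BGR2HSV);m=((hsv[...,1]<60)&(hsv[...,2]>70)).astype(np.uint8);mm=m*0;mm[y0:y1,x0:x1]=m[y0:y1,x0:x1]
    cs,_=cv2.findContours(mm,cv2.RETR_EXTERNAL,cv2.CHAIN_APPROX_NONE);c=max(cs,key=cv2.contourArea)
    e=cv2.fitEllipse(c);print(nm,e);cc=L(nm);a.append(ray("w",e[0],cc))
    for z in(0,6):print(z,atz("w",e[0],z,cc))
    cv2.imwrite(f"pics/{nm}c.png",cv2.resize(im[y0:y1,x0:x1],None,fx=560/(x1-x0),fy=560/(x1-x0),interpolation=3))
print("tri",tri(a))
E
```

```text
3.95 [460.7 149.2 159.7] [-3.140e+00  1.000e-03  1.568e+00] [ 0.5 -1.   0.5] 0.015
nut 0.6 [168.3, 151.9]
w3 ((318.72113037109375, 105.61947631835938), (83.57939147949219, 85.21861267089844), 176.9825439453125)
0 [432.28490285 198.60894574   0.        ]
6 [432.35476852 198.59190341   6.        ]
w4 ((290.8376159667969, 128.52957153320312), (94.48844909667969, 96.18730926513672), 153.75096130371094)
0 [431.97108278 198.26630531   0.        ]
6 [432.49911859 198.62210004   6.        ]
tri [432.36063965 198.56943294   4.66951528]
```

View pics/w4c.png

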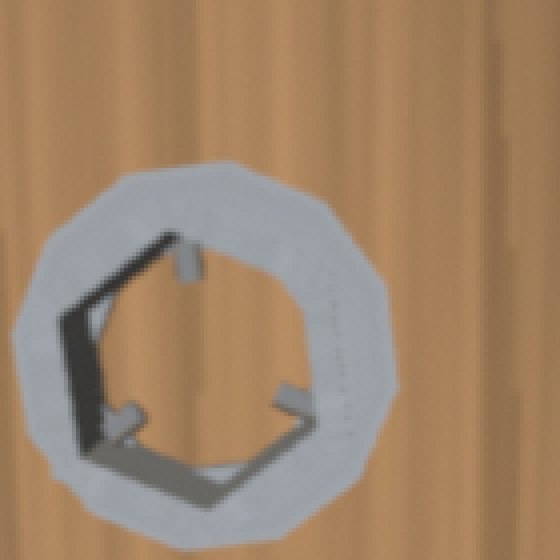

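```bash
python3 - <<'E'
from h import *
c=[np.array(x,float) for x in np.load("w4.npy",allow_pickle=True)]
for p in((172,235),(65,318),(88,450),(208,505),(312,420)):
    P=atz("w",(240+p[0]/4-.5,40+p[1]/4-.5),44,c); v=P[:2]-[432.4,198.6]; print(np.degrees(np.arctan2(v[1],v[0])).round(1),np.hypot(*v).round(1))
a0=cv2.imread("pics/w4.png")[40:180,240:380]; a0=cv2.resize(a0,None,fx=4,fy=4,interpolation=3)
for th in (36-30,):
  for z,R in((44,34.6),(44,27.7)):
    P=[[432.4+R*np.cos(np.radians(th+30+60*k)),198.6+R*np.sin(np.radians(th+30+60*k)),z] for k in range(6)]
    p=((proj("w",P,c)-[240,40]+.5)*4).astype(int);cv2.polylines(a0,[p],True,(0,0,255),1)
cv2.imwrite("pics/w4o.png",a0)
E
```

```text
95.7 25.6
157.7 25.9
-141.7 26.0
-83.0 27.5
-23.0 26.5
```

View pics/w4o.png

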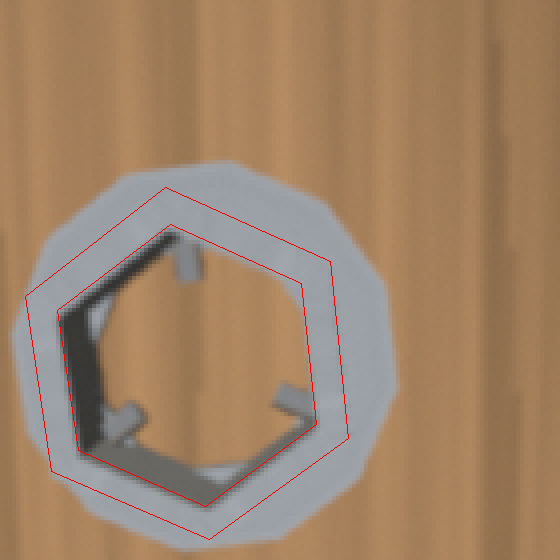

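>>> drive_tool(
  commands=[
    {"dx": -28,"dy": 30,"dz": 0,"yaw": 7},
    {"dx": 0,"dy": 19.5,"dz": 0,"yaw": 0},
    {"dx": 0,"dy": 0,"dz": -30,"yaw": 0},
    {"dx": 0,"dy": 0,"dz": -40,"yaw": 0},
    {"dx": 0,"dy": 0,"dz": 0,"yaw": 0},
  ],
)

```text
t: 4.47
eef_pos: [430.7, 198.8, 86.7]
tcp_rot: [-3.136, 0.001, 1.691]
ft_force: [-0.5, -1.0, -0.8]
opening: 1.001
```

```bash
python3 look.py w5 nut
```

```text
4.4667 [430.7 198.8  86.7] [-3.136e+00  1.000e-03  1.691e+00] [-0.5 -1.  -0.8] 0.176
nut 0.81 [170.4, 209.4]
```

View pics/w5.png

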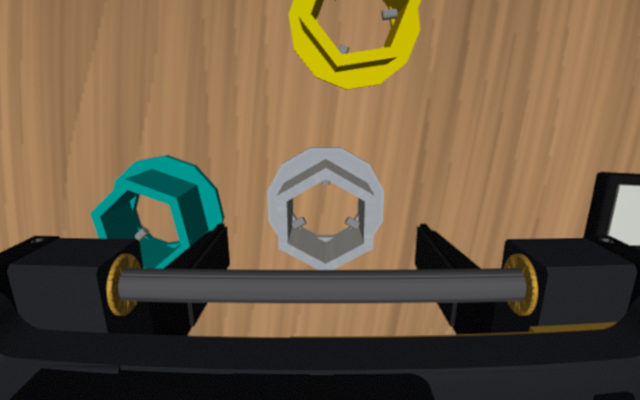

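The aluminium nut sits centred between the jaws at about (325,208), its flats parallel to them. The turquoise nut is clear on the left, so I go down.

>>> drive_tool(
  commands=[
    {"dx": 1,"dy": 0,"dz": -30,"yaw": 0},
    {"dx": 0,"dy": 0,"dz": -25,"yaw": 0},
    {"dx": 0,"dy": 0,"dz": -15,"yaw": 0},
    {"dx": 0,"dy": 0,"dz": -5,"yaw": 0},
    {"dx": 0,"dy": 0,"dz": 0,"yaw": 0},
  ],
)

```text
t: 4.98
eef_pos: [434.5, 199.6, 16.1]
tcp_rot: [3.14, -0.0, 1.691]
ft_force: [-0.5, -0.3, 0.8]
opening: 1.0
```

>>> drive_tool(
  commands=[
    {"dx": 0,"dy": 0,"dz": 0,"yaw": 0},
    {"dx": 0,"dy": 0,"dz": 0,"yaw": 0},
    {"dx": 0,"dy": 0,"dz": 0,"yaw": 0},
    {"dx": 0,"dy": 0,"dz": 0,"yaw": 0},
    {"dx": 0,"dy": 0,"dz": 0,"yaw": 0},
  ],
  grip=0.4,
)

```text
t: 5.4
eef_pos: [433.9, 199.8, 15.5]
tcp_rot: [3.141, -0.0, 1.691]
ft_force: [-0.2, 0.3, -0.2]
opening: 0.708
```

>>> drive_tool(
  commands=[
    {"dx": 0,"dy": 0,"dz": -3.5,"yaw": 0},
    {"dx": 0,"dy": 0,"dz": 0,"yaw": 0},
    {"dx": 0,"dy": 0,"dz": 0,"yaw": 0},
    {"dx": 0,"dy": 0,"dz": 0,"yaw": 0},
  ],
)

```text
t: 5.73
eef_pos: [433.8, 199.8, 11.5]
tcp_rot: [3.141, -0.0, 1.692]
ft_force: [-1.0, -0.1, 6.3]
opening: 0.627
```

>>> drive_tool(
  commands=[
    {"dx": 0,"dy": 0,"dz": 10,"yaw": 0},
    {"dx": 0,"dy": 0,"dz": 30,"yaw": 0},
    {"dx": 0,"dy": 0,"dz": 38,"yaw": 0},
    {"dx": 0,"dy": 0,"dz": 38,"yaw": 0},
    {"dx": 0,"dy": 0,"dz": 30,"yaw": 0},
  ],
)

```text
t: 6.15
eef_pos: [433.5, 199.7, 160.2]
tcp_rot: [3.141, -0.0, 1.691]
ft_force: [0.5, 0.1, -2.0]
opening: 0.63
```

```bash
python3 look.py w6
```

```text
6.15 [433.5 199.7 160.2] [ 3.141 -0.     1.691] [ 0.5  0.1 -2. ] 0.903
```

View pics/w6.png

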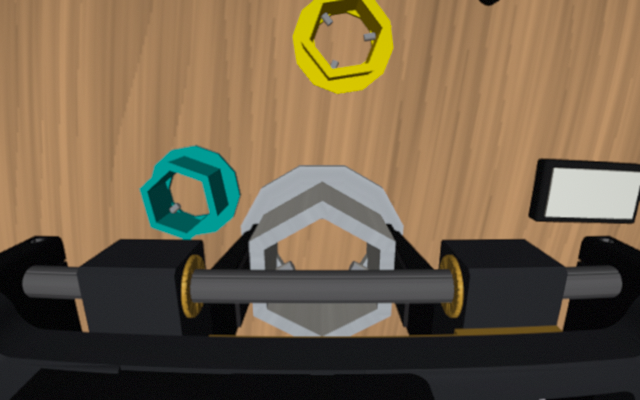

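```bash
python3 - <<'E'
from h import *
c=[np.array(x,float) for x in np.load("w6.npy",allow_pickle=True)]
T=np.array([433.5,199.7,160.2]);y=1.691;ex=np.array([np.cos(y),np.sin(y)])
im=cv2.imread("pics/w6.png")[150:350,220:420]; im=cv2.resize(im,None,fx=3,fy=3,interpolation=3)
for off,col in((0,(0,0,255)),(-2,(0,200,0))):
    ctr=T[:2]+off*ex
    for h,R,n,ph in((44,34.6,6,y),(6,42,12,y)):
        P=[[ctr[0]+R*np.cos(ph+2*np.pi*k/n),ctr[1]+R*np.sin(ph+2*np.pi*k/n),T[2]-11.5+h] for k in range(n)]
        p=((proj("w",P,c)-[220,150]+.5)*3).astype(int);cv2.polylines(im,[p],True,col,1)
cv2.imwrite("pics/w6o.png",im)
E
```

```text
(no output)
```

View pics/w6o.png

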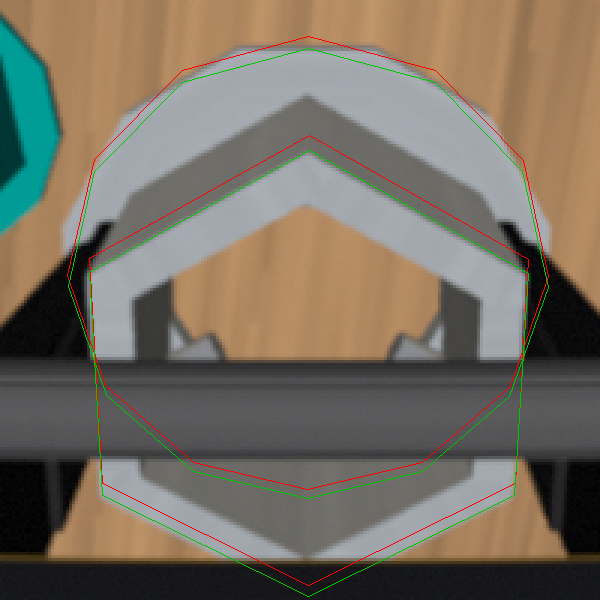

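>>> drive_tool(
  commands=[
    {"dx": 10,"dy": -15,"dz": 0,"yaw": 0},
    {"dx": 15,"dy": -30,"dz": 0,"yaw": 4},
    {"dx": 18,"dy": -36,"dz": 0,"yaw": 5},
    {"dx": 18,"dy": -36,"dz": 0,"yaw": 5},
    {"dx": 18,"dy": -36,"dz": 0,"yaw": 5},
  ],
)

```text
t: 6.62
eef_pos: [512.9, 45.1, 157.6]
tcp_rot: [-3.141, -0.0, 2.028]
ft_force: [1.4, 0.0, -1.7]
opening: 0.628
```

>>> drive_tool(
  commands=[
    {"dx": 17,"dy": -34,"dz": 0,"yaw": 5},
    {"dx": 17,"dy": -34,"dz": 0,"yaw": 4},
    {"dx": 16,"dy": -30,"dz": 0,"yaw": 0},
    {"dx": 11,"dy": -20,"dz": 0,"yaw": 0},
    {"dx": 0,"dy": 0,"dz": 0,"yaw": 0},
  ],
)

```text
t: 7.03
eef_pos: [575.2, -75.0, 157.1]
tcp_rot: [3.141, 0.001, 2.177]
ft_force: [-1.0, 0.3, -2.5]
opening: 0.627
```

>>> drive_tool(
  commands=[
    {"dx": 0,"dy": 0,"dz": 0,"yaw": 0},
    {"dx": 0,"dy": 0,"dz": 0,"yaw": 0},
  ],
)

```text
t: 7.2
eef_pos: [573.0, -70.8, 157.1]
tcp_rot: [-3.141, -0.001, 2.18]
ft_force: [-0.2, 0.1, -2.0]
opening: 0.634
```

```bash
python3 - <<'E'
from h import *
s=env.state();print(s["t"],s["eef_pos"].round(2),np.degrees(s["tcp_rot"]).round(2),s["ft_force"].round(1),s["joints"].round(2))
for n in("side","top","wrist"): save(n+"7.png",env.read_camera(n))
c=cv2.imread("pics/side7.png")[90:200,230:380];a=cv2.resize(c,None,fx=2.6,fy=2.6)
d=cv2.resize(cv2.imread("pics/top7.png")[100:230,330:480],None,fx=2.6,fy=2.6)
cv2.imwrite("pics/st7.png",np.hstack([a[:280],d[:280]]))
E
```

```text
7.2 [573.01 -70.78 157.13] [-1.7996e+02 -6.0000e-02  1.2490e+02] [-0.2  0.1 -2. ] [-0.24  0.49  1.74  0.    0.91 -0.85]
```

View pics/st7.png

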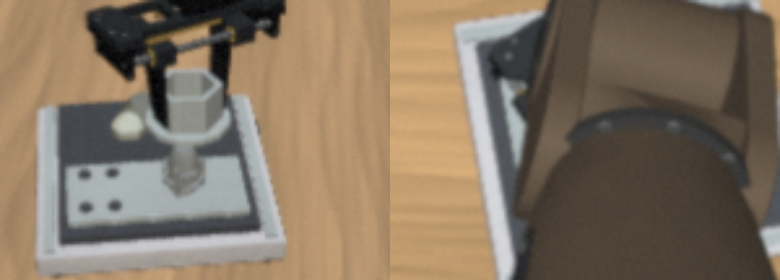

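View pics/wrist7.png

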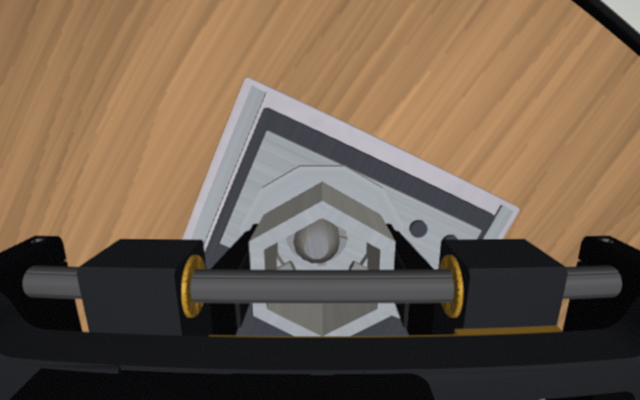

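>>> drive_tool(
  commands=[
    {"dx": 4,"dy": -9,"dz": -5,"yaw": 0},
    {"dx": 4.3,"dy": -8.4,"dz": -5,"yaw": 0},
    {"dx": 0,"dy": 0,"dz": -10,"yaw": 0},
    {"dx": 0,"dy": 0,"dz": -10,"yaw": 0},
    {"dx": 0,"dy": 0,"dz": 0,"yaw": 0},
  ],
)

```text
t: 7.77
eef_pos: [580.9, -88.5, 124.7]
tcp_rot: [-3.139, -0.003, 2.18]
ft_force: [-0.0, 0.2, -2.8]
opening: 0.63
```

>>> drive_tool(
  commands=[
    {"dx": 0,"dy": 0,"dz": 0,"yaw": 0},
  ],
)

```text
t: 7.85
eef_pos: [581.5, -88.5, 126.3]
tcp_rot: [-3.14, -0.002, 2.18]
ft_force: [0.7, 0.7, -1.5]
opening: 0.631
```

```bash
python3 look.py w8; python3 - <<'E'
from h import *
s=env.state();T=s["eef_pos"];y=s["tcp_rot"][2];ex=np.array([np.cos(y),np.sin(y)]);N=T[:2]-1.5*ex
print("nut c",N, "err to stud",np.array([582.2,-89.4])-N, "need",T[2]-11.5-55)
c=[np.array(x,float) for x in np.load("w8.npy",allow_pickle=True)]
im=cv2.imread("pics/w8.png")[140:350,220:420]; im=cv2.resize(im,None,fx=2.8,fy=2.8,interpolation=3)
a=np.linspace(0,6.28,60)
for ctr,R,z,col in(((582.2,-89.4),8,107,(0,0,255)),((582.2,-89.4),16,96,(0,255,255))):
    p=((proj("w",np.c_[ctr[0]+R*np.cos(a),ctr[1]+R*np.sin(a),a*0+z],c)-[220,140]+.5)*2.8).astype(int);cv2.polylines(im,[p],True,col,1)
cv2.imwrite("pics/w8o.png",im)
E
```

```text
7.85 [581.5 -88.5 126.3] [-3.14e+00 -2.00e-03  2.18e+00] [ 0.7  0.7 -1.5] 0.009
nut c [582.67750962 -89.76778301] err to stud [-0.47750962  0.36778301] need 60.472415255504174
```

View pics/w8o.png

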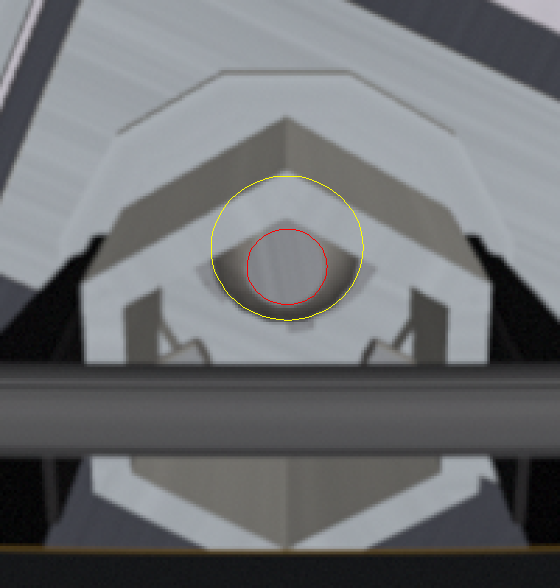

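>>> drive_tool(
  commands=[
    {"dx": -0.4,"dy": 0.3,"dz": -6,"yaw": 0},
    {"dx": 0,"dy": 0,"dz": -6,"yaw": 0},
    {"dx": 0,"dy": 0,"dz": -6,"yaw": 0},
    {"dx": 0,"dy": 0,"dz": -3,"yaw": 0},
  ],
)

```text
t: 8.23
eef_pos: [581.3, -88.3, 105.5]
tcp_rot: [-3.141, -0.001, 2.18]
ft_force: [-0.6, 0.2, -2.4]
opening: 0.631
```

>>> drive_tool(
  commands=[
    {"dx": 0,"dy": 0,"dz": -3,"yaw": 0},
    {"dx": 0,"dy": 0,"dz": -3,"yaw": 0},
    {"dx": 0,"dy": 0,"dz": -3,"yaw": 0},
    {"dx": 0,"dy": 0,"dz": -2,"yaw": 0},
    {"dx": 0,"dy": 0,"dz": 0,"yaw": 0},
  ],
)

```text
t: 8.65
eef_pos: [581.5, -88.4, 95.0]
tcp_rot: [-3.141, -0.0, 2.18]
ft_force: [-0.1, 1.0, -2.3]
opening: 0.629
```

>>> drive_tool(
  commands=[
    {"dx": 0,"dy": 0,"dz": -2,"yaw": 0},
    {"dx": 0,"dy": 0,"dz": -2,"yaw": 0},
    {"dx": 0,"dy": 0,"dz": -2,"yaw": 0},
    {"dx": 0,"dy": 0,"dz": -1,"yaw": 0},
    {"dx": 0,"dy": 0,"dz": 0,"yaw": 0},
  ],
)

```text
t: 9.07
eef_pos: [581.5, -88.4, 88.2]
tcp_rot: [-3.141, -0.0, 2.18]
ft_force: [0.2, 0.3, -2.2]
opening: 0.625
```

>>> drive_tool(
  commands=[
    {"dx": 0,"dy": 0,"dz": -1,"yaw": 0},
    {"dx": 0,"dy": 0,"dz": -1,"yaw": 0},
    {"dx": 0,"dy": 0,"dz": 0,"yaw": 0},
  ],
)

```text
t: 9.32
eef_pos: [581.6, -88.4, 86.3]
tcp_rot: [3.142, -0.0, 2.18]
ft_force: [0.2, -0.4, -2.8]
opening: 0.629
```

>>> drive_tool(
  commands=[
    {"dx": 0,"dy": 0,"dz": -1,"yaw": 0},
    {"dx": 0,"dy": 0,"dz": -0.5,"yaw": 0},
    {"dx": 0,"dy": 0,"dz": 0,"yaw": 0},
  ],
)

```text
t: 9.57
eef_pos: [581.7, -88.4, 85.4]
tcp_rot: [3.141, 0.0, 2.18]
ft_force: [-1.9, 0.5, 3.5]
opening: 0.625
```

>>> drive_tool(
  commands=[
    {"dx": 0,"dy": 0,"dz": -0.5,"yaw": 0},
    {"dx": 0,"dy": 0,"dz": 0,"yaw": 0},
  ],
)

```text
t: 9.73
eef_pos: [581.8, -88.4, 85.3]
tcp_rot: [3.141, 0.001, 2.18]
ft_force: [-2.4, -0.2, 8.7]
opening: 0.63
```

>>> drive_tool(
  commands=[
    {"dx": 0,"dy": 0,"dz": 0,"yaw": 4},
    {"dx": 0,"dy": 0,"dz": 0,"yaw": 4},
    {"dx": 0,"dy": 0,"dz": 0,"yaw": 4},
  ],
)

```text
t: 9.98
eef_pos: [582.1, -88.4, 85.3]
tcp_rot: [3.141, 0.001, 2.393]
ft_force: [-3.0, 1.0, 7.4]
opening: 0.63
```

>>> drive_tool(
  commands=[
    {"dx": 0,"dy": 0,"dz": 0,"yaw": 4},
    {"dx": 0,"dy": 0,"dz": 0,"yaw": 4},
  ],
)

```text
t: 10.15
eef_pos: [581.9, -88.3, 85.2]
tcp_rot: [3.141, 0.001, 2.532]
ft_force: [-2.6, 2.9, 6.5]
opening: 0.63
```

>>> drive_tool(
  commands=[
    {"dx": -0.4,"dy": 0,"dz": -0.1,"yaw": 4},
    {"dx": -0.2,"dy": 0,"dz": 0,"yaw": 3},
  ],
)

```text
t: 10.32
eef_pos: [581.3, -88.3, 84.8]
tcp_rot: [3.141, 0.001, 2.655]
ft_force: [0.1, -1.0, -0.9]
opening: 0.631
```

>>> drive_tool(
  commands=[
    {"dx": -0.2,"dy": 0,"dz": -0.1,"yaw": 3},
    {"dx": 0,"dy": 0,"dz": 0,"yaw": 3},
  ],
)

```text
t: 10.48
eef_pos: [580.8, -88.4, 84.2]
tcp_rot: [3.141, 0.0, 2.759]
ft_force: [0.8, 0.6, -2.2]
opening: 0.628
```

>>> drive_tool(
  commands=[
    {"dx": 0,"dy": 0,"dz": -0.1,"yaw": 3},
    {"dx": 0,"dy": 0,"dz": 0,"yaw": 3},
  ],
)

```text
t: 10.65
eef_pos: [580.8, -88.4, 83.9]
tcp_rot: [3.142, -0.0, 2.863]
ft_force: [0.2, 0.8, -2.3]
opening: 0.631
```

Support was lost at about yaw 152–158 degrees, so the lugs are over the entries. I lower gently, watching the force.

>>> drive_tool(
  commands=[
    {"dx": 0,"dy": 0,"dz": -1,"yaw": 2},
    {"dx": 0,"dy": 0,"dz": -1,"yaw": 0},
    {"dx": 0,"dy": 0,"dz": -1,"yaw": 0},
    {"dx": 0,"dy": 0,"dz": 0,"yaw": 0},
  ],
)

```text
t: 10.98
eef_pos: [580.7, -88.4, 80.8]
tcp_rot: [3.141, -0.0, 2.894]
ft_force: [-0.4, 0.6, -1.5]
opening: 0.631
```

>>> drive_tool(
  commands=[
    {"dx": 0,"dy": 0,"dz": -2,"yaw": 0},
    {"dx": 0,"dy": 0,"dz": -2,"yaw": 0},
    {"dx": 0,"dy": 0,"dz": -1,"yaw": 0},
    {"dx": 0,"dy": 0,"dz": 0,"yaw": 0},
  ],
)

```text
t: 11.32
eef_pos: [580.7, -88.4, 75.8]
tcp_rot: [3.141, -0.0, 2.895]
ft_force: [0.5, -0.4, -2.5]
opening: 0.63
```

>>> drive_tool(
  commands=[
    {"dx": 0,"dy": 0,"dz": -1,"yaw": 0},
    {"dx": 0,"dy": 0,"dz": -1,"yaw": 0},
    {"dx": 0,"dy": 0,"dz": 0,"yaw": 0},
  ],
)

```text
t: 11.57
eef_pos: [580.8, -88.4, 74.0]
tcp_rot: [3.142, -0.0, 2.896]
ft_force: [0.1, -1.4, -2.6]
opening: 0.629
```

>>> drive_tool(
  commands=[
    {"dx": 0,"dy": 0,"dz": -0.6,"yaw": 0},
    {"dx": 0,"dy": 0,"dz": 0,"yaw": 0},
  ],
)

```text
t: 11.73
eef_pos: [580.8, -88.4, 73.5]
tcp_rot: [3.142, 0.0, 2.896]
ft_force: [-0.2, -0.2, -1.7]
opening: 0.626
```

>>> drive_tool(
  commands=[
    {"dx": 0,"dy": 0,"dz": -0.5,"yaw": 0},
    {"dx": 0,"dy": 0,"dz": 0,"yaw": 0},
  ],
)

```text
t: 11.9
eef_pos: [580.9, -88.4, 73.1]
tcp_rot: [3.141, 0.0, 2.896]
ft_force: [-1.0, -0.8, -1.1]
opening: 0.63
```

>>> drive_tool(
  commands=[
    {"dx": 0,"dy": 0,"dz": -0.5,"yaw": 0},
    {"dx": 0,"dy": 0,"dz": 0,"yaw": 0},
  ],
)

```text
t: 12.07
eef_pos: [580.9, -88.4, 72.9]
tcp_rot: [3.142, 0.0, 2.896]
ft_force: [-1.2, -0.7, 1.8]
opening: 0.629
```

Dropped 12 mm into the entry (TCP z 85.4 to 73.0, yaw 166). Now I turn clockwise.

>>> drive_tool(
  commands=[
    {"dx": 0,"dy": 0,"dz": 0,"yaw": -4},
    {"dx": 0,"dy": 0,"dz": 0,"yaw": -4},
    {"dx": 0,"dy": 0,"dz": 0,"yaw": -4},
  ],
)

```text
t: 12.32
eef_pos: [581.2, -88.4, 72.9]
tcp_rot: [3.141, 0.001, 2.683]
ft_force: [-0.2, 0.5, 1.4]
opening: 0.625
```

>>> drive_tool(
  commands=[
    {"dx": 0.2,"dy": 0.1,"dz": -0.3,"yaw": -4},
    {"dx": 0.1,"dy": 0,"dz": -0.3,"yaw": -4},
  ],
)

```text
t: 12.48
eef_pos: [581.8, -88.4, 72.4]
tcp_rot: [3.141, 0.002, 2.543]
ft_force: [0.6, -0.4, -0.7]
opening: 0.63
```

>>> drive_tool(
  commands=[
    {"dx": 0,"dy": 0,"dz": -0.5,"yaw": -4},
    {"dx": 0,"dy": 0,"dz": -0.5,"yaw": -4},
    {"dx": 0,"dy": 0,"dz": -0.5,"yaw": -4},
  ],
)

```text
t: 12.73
eef_pos: [581.3, -88.2, 70.5]
tcp_rot: [3.141, 0.0, 2.334]
ft_force: [1.1, 0.2, -1.4]
opening: 0.632
```

>>> drive_tool(
  commands=[
    {"dx": 0,"dy": 0.2,"dz": -0.5,"yaw": -4},
    {"dx": 0.1,"dy": 0,"dz": -0.5,"yaw": -4},
    {"dx": 0.1,"dy": 0,"dz": -0.5,"yaw": -4},
  ],
)

```text
t: 12.98
eef_pos: [581.3, -88.0, 68.8]
tcp_rot: [3.141, -0.0, 2.124]
ft_force: [0.4, -0.3, -1.6]
opening: 0.633
```

>>> drive_tool(
  commands=[
    {"dx": 0,"dy": 0,"dz": -0.6,"yaw": -4},
    {"dx": 0,"dy": 0,"dz": -0.6,"yaw": -4},
    {"dx": 0,"dy": 0,"dz": -0.6,"yaw": -4},
  ],
)

```text
t: 13.23
eef_pos: [581.4, -88.0, 67.1]
tcp_rot: [3.141, -0.0, 1.915]
ft_force: [-0.2, -0.6, -0.0]
opening: 0.627
```

```bash
python3 - <<'E'
from h import *
s=env.state();print(s["ft_force"],s["moment"],s["eef_pos"])
E
```

```text
[-0.21383739 -0.61364629 -0.04764023] [ 0.03595515 -0.05925121  0.00397922] [581.38003711 -88.01221262  67.11307053]
```

>>> drive_tool(
  commands=[
    {"dx": 0,"dy": 0,"dz": -0.4,"yaw": -3},
    {"dx": 0,"dy": 0,"dz": -0.4,"yaw": -3},
    {"dx": 0,"dy": 0,"dz": 0,"yaw": 0},
  ],
)

```text
t: 13.48
eef_pos: [581.5, -88.1, 66.6]
tcp_rot: [3.141, 0.0, 1.811]
ft_force: [0.1, 1.3, 1.9]
opening: 0.628
```

```bash
python3 - <<'E'
from h import *
s=env.state();print(s["ft_force"],s["moment"],s["eef_pos"])
E
```

```text
[0.09253687 1.30226098 1.8839997 ] [ 0.09989857  0.00674323 -0.06287415] [581.48651859 -88.05295715  66.56166801]
```

>>> drive_tool(
  commands=[
    {"dx": 0,"dy": 0,"dz": -0.3,"yaw": -3},
    {"dx": 0,"dy": 0,"dz": 0,"yaw": 0},
  ],
)

```text
t: 13.65
eef_pos: [581.6, -88.2, 66.6]
tcp_rot: [3.141, 0.0, 1.76]
ft_force: [-0.9, -0.6, 5.8]
opening: 0.629
```

```bash
python3 - <<'E'
from h import *
s=env.state();print(s["ft_force"],s["moment"],s["eef_pos"],s["tcp_rot"][2])
E
```

```text
[-0.92645339 -0.64316087  5.77631246] [ 0.00533387  0.17966733 -0.09315213] [581.62675239 -88.23632219  66.56288959] 1.7601615672210928
```

>>> drive_tool(
  commands=[
    {"dx": 0,"dy": 0,"dz": -0.2,"yaw": -3},
    {"dx": 0,"dy": 0,"dz": 0,"yaw": 0},
  ],
)

```text
t: 13.82
eef_pos: [581.7, -88.4, 66.6]
tcp_rot: [3.14, 0.001, 1.708]
ft_force: [-0.1, -0.9, 7.1]
opening: 0.628
```

```bash
python3 - <<'E'
from h import *
s=env.state();print(s["ft_force"],s["moment"],s["eef_pos"],s["tcp_rot"][2])
E
```

```text
[-0.12615426 -0.94550982  7.06040734] [-0.08663984  0.37534288 -0.07851916] [581.71428663 -88.37091392  66.58979815] 1.7079813880727612
```

>>> drive_tool(
  commands=[
    {"dx": 0,"dy": 0.2,"dz": 0,"yaw": -3},
    {"dx": 0,"dy": 0,"dz": 0,"yaw": 0},
  ],
)

```text
t: 13.98
eef_pos: [581.9, -88.1, 66.6]
tcp_rot: [3.14, 0.001, 1.656]
ft_force: [0.9, -0.8, 6.0]
opening: 0.629
```

```bash
python3 - <<'E'
from h import *
s=env.state();print(s["ft_force"],s["moment"],s["eef_pos"],s["tcp_rot"][2])
im=env.read_camera("side");save("side9.png",im)
cv2.imwrite("pics/side9c.png",cv2.resize(cv2.imread("pics/side9.png")[100:200,235:365],None,fx=5,fy=5,interpolation=3))
E
```

```text
[ 0.87278344 -0.76692121  6.01634653] [-0.12897038  0.40464576 -0.12795302] [581.89228772 -88.11424709  66.56471714] 1.6559158732307677
```

View pics/side9c.png

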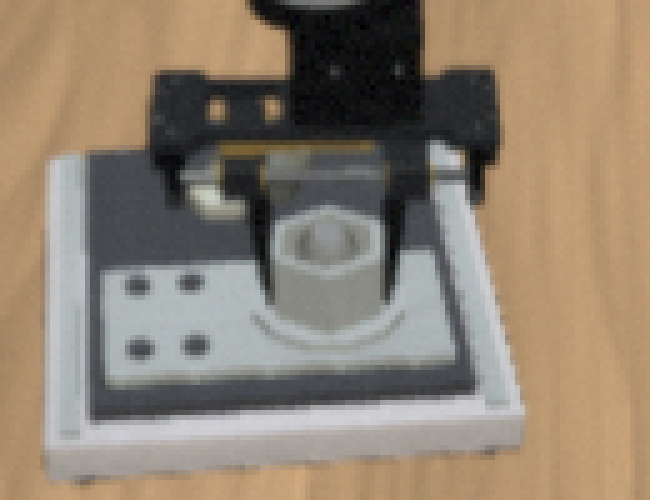

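>>> drive_tool(
  commands=[
    {"dx": 0,"dy": 0,"dz": 0.1,"yaw": -2},
    {"dx": 0,"dy": 0,"dz": 0,"yaw": 0},
  ],
)

```text
t: 14.2
eef_pos: [582.0, -88.1, 66.6]
tcp_rot: [3.14, 0.001, 1.623]
ft_force: [1.9, -1.6, 6.5]
opening: 0.629
```

```bash
python3 - <<'E'
from h import *
s=env.state();print(s["ft_force"],s["moment"],s["eef_pos"],s["tcp_rot"][2])
E
```

```text
[ 1.92238125 -1.59084157  6.5427194 ] [-0.19651402  0.32164668  0.12527197] [581.98392634 -88.07748006  66.57307862] 1.6228454029781112
```

>>> drive_tool(
  commands=[
    {"dx": 0,"dy": 0,"dz": 0,"yaw": -2},
    {"dx": 0,"dy": 0,"dz": 0,"yaw": 0},
  ],
)

```text
t: 14.37
eef_pos: [582.1, -87.8, 66.5]
tcp_rot: [3.14, 0.001, 1.589]
ft_force: [3.4, 2.2, 4.4]
opening: 0.631
```

```bash
python3 - <<'E'
from h import *
s=env.state();print(s["ft_force"],s["moment"],s["eef_pos"],s["tcp_rot"][2])
E
```

```text
[3.39153756 2.15644722 4.43597016] [ 0.27493187 -0.03060006  0.73683807] [582.10604464 -87.81784149  66.52997446] 1.5891824305378024
```

>>> drive_tool(
  commands=[
    {"dx": 0,"dy": 0,"dz": 0,"yaw": -2},
    {"dx": 0,"dy": 0,"dz": 0,"yaw": 0},
  ],
)

```text
t: 14.53
eef_pos: [582.1, -87.2, 66.5]
tcp_rot: [3.14, 0.0, 1.555]
ft_force: [3.1, 4.9, 6.2]
opening: 0.631
```

```bash
python3 - <<'E'
from h import *
s=env.state();print(s["ft_force"],s["moment"],s["eef_pos"],s["tcp_rot"][2])
E
```

```text
[3.0518146  4.88001544 6.17198015] [ 1.10064266 -0.31797587  1.298897  ] [582.12956072 -87.23243709  66.54699632] 1.5550750410823047
```

The turn has stiffened (Mz 0.1 to 1.3 N m) 77 degrees clockwise of the drop-in, with z steady at 66.55. I stop and let go.

>>> drive_tool(
  commands=[
    {"dx": 0,"dy": 0,"dz": 0,"yaw": 0},
    {"dx": 0,"dy": 0,"dz": 0,"yaw": 0},
    {"dx": 0,"dy": 0,"dz": 0,"yaw": 0},
    {"dx": 0,"dy": 0,"dz": 0,"yaw": 0},
    {"dx": 0,"dy": 0,"dz": 0,"yaw": 0},
  ],
  grip=1,
)

```text
t: 14.95
eef_pos: [581.2, -88.0, 65.8]
tcp_rot: [-3.141, -0.0, 1.552]
ft_force: [0.9, 0.3, 0.4]
opening: 0.927
```

>>> drive_tool(
  commands=[
    {"dx": 0,"dy": 0,"dz": 0,"yaw": 0},
    {"dx": 0,"dy": 0,"dz": 10,"yaw": 0},
    {"dx": 0,"dy": 0,"dz": 20,"yaw": 0},
    {"dx": 0,"dy": 0,"dz": 30,"yaw": 0},
    {"dx": 0,"dy": 0,"dz": 30,"yaw": 0},
  ],
)

```text
t: 15.37
eef_pos: [580.9, -87.8, 157.2]
tcp_rot: [-3.14, -0.0, 1.552]
ft_force: [-0.5, 0.7, 0.7]
opening: 1.001
```

>>> drive_tool(
  commands=[
    {"dx": 0,"dy": -20,"dz": 25,"yaw": 0},
    {"dx": 0,"dy": -25,"dz": 20,"yaw": 0},
    {"dx": 0,"dy": -25,"dz": 20,"yaw": 0},
    {"dx": 0,"dy": 0,"dz": 0,"yaw": 0},
    {"dx": 0,"dy": 0,"dz": 0,"yaw": 0},
  ],
)

```text
t: 15.78
eef_pos: [581.3, -158.8, 222.3]
tcp_rot: [3.139, 0.001, 1.55]
ft_force: [-0.1, 0.1, -0.5]
opening: 1.001
```

```bash
python3 look.py w10; python3 - <<'E'
from h import *
c=[np.array(x,float) for x in np.load("w10.npy",allow_pickle=True)]
save("side10.png",env.read_camera("side"));save("top10.png",env.read_camera("top"))
im=cv2.imread("pics/w10.png")
a=np.linspace(0,6.28,60)
for R,z,col in((42,61,(0,255,0)),(42,68,(0,0,255)),(8,107,(255,0,0))):
    p=(proj("w",np.c_[582.2+R*np.cos(a),-89.4+R*np.sin(a),a*0+z],c)).astype(int);cv2.polylines(im,[p],True,col,1)
cv2.imwrite("pics/w10o.png",im[:,:])
cv2.imwrite("pics/side10c.png",cv2.resize(cv2.imread("pics/side10.png")[100:200,235:365],None,fx=5,fy=5,interpolation=3))
E
```

```text
15.7833 [ 581.3 -158.8  222.3] [3.139e+00 1.000e-03 1.550e+00] [-0.1  0.1 -0.5] 0.044
```

View pics/w10o.png

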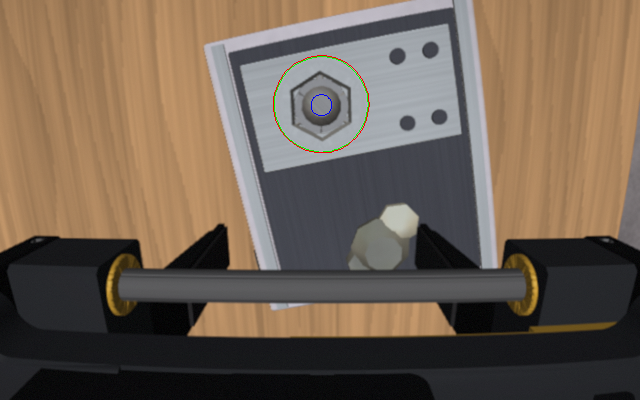

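View pics/side10c.png

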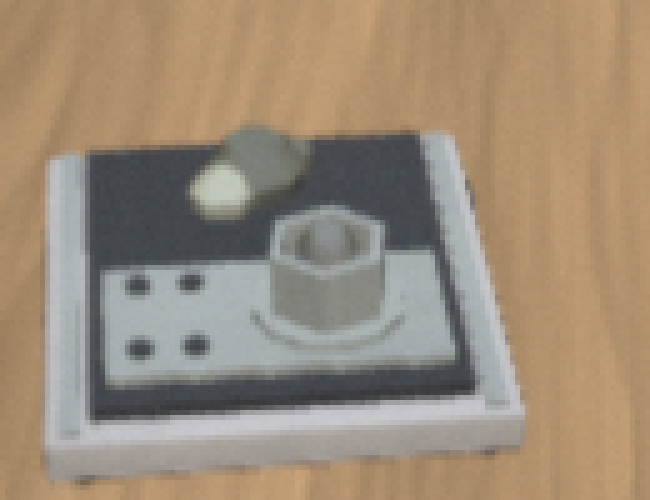

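View pics/side10.png

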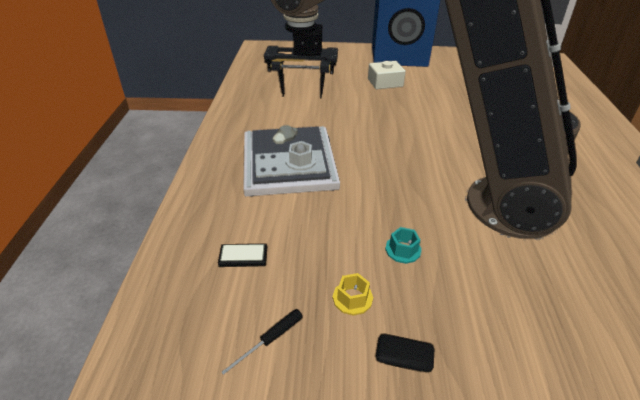

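```bash
python3 - <<'E'
from h import *
f=6;x0,y0=280,130
im0=cv2.resize(cv2.imread("pics/side10.png")[y0:y0+45,x0:x0+45],None,fx=f*1.4,fy=f*1.4,interpolation=3);F=f*1.4;out=[]
for d in(0,6):
    im=im0.copy()
    for h,R,n,ph in((44,34.6,6,1.555),(0,42,40,0),(6,42,40,0)):
        P=[[582.2+R*np.cos(ph+2*np.pi*k/n),-89.4+R*np.sin(ph+2*np.pi*k/n),55+h+d] for k in range(n)]
        p=((proj("side",P)-[x0,y0]+.5)*F).astype(int);cv2.polylines(im,[p],True,(0,0,255),1)
    out.append(im)
cv2.imwrite("pics/s10o.png",np.hstack(out))
E
```

```text
(no output)
```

View pics/s10o.png

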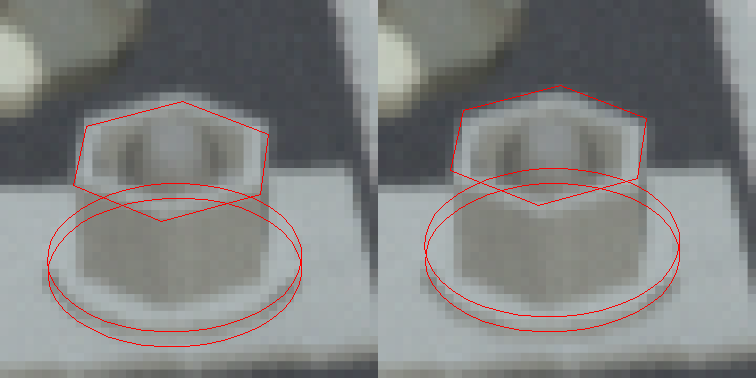

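```bash
python3 - <<'E'
from h import *
print(env.job_done(), env.state()["t"])
E
```

```text
the job is handed in; nothing more can be done
the job is handed in; nothing more can be done
```

The bare aluminium nut is on the stud with its flange down on the clamp bar. I let go, moved the arm clear and handed the job in at about 16 s of the 51 s.

**What I did:**
- I set the nut on the thread top; contact came at TCP z 85.4, so the nut's origin was about 19 mm above `stud_foot`.
- I turned it anticlockwise about 40° under less than 10 N until its support vanished, then let it down about 12 mm into the entry.
- I turned it clockwise about 77°. The height stopped falling at TCP z 66.55, and the turning moment then rose from about 0.1 to 1.3 N m, so I stopped.

**Last checks:**
- **Height:** The final height puts the nut's origin within about 0.1 mm of the bar top, taken from the grasp height on the bench.
- **Wrist picture:** The nut is centred on the stud.
- **Side picture:** The flange is down to within about 2 mm, which is that camera's calibration accuracy. The hexagon looked a few degrees off there, which the wrist view did not confirm.
- **Other objects:** The sample, tile, mouse, screwdriver and the two look-alike nuts appear unmoved by eye.
- **Drop-in depth:** In the entry I felt the floor at an origin height of about 6.5 mm, against the stated 7 mm. I put this down to a slight slip in the grip.

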